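# Restock a gravity-feed spray can dispenser in job order and release the first can

### The arm

A 6-joint arm with a two-finger parallel gripper is mounted at the origin on a cart in front of the work surface, level with it; the furniture and walls round the work are solid. World frame = base frame: x ahead of the robot, y to its left, z up, the work surface at z = 0. Lengths are in mm, angles in rad, forces in N, time in s.
With the tool pointing down it reaches from about 350 to 975 mm from the base axis. Payload 4.9 kg.
Tool frame: the origin (TCP) lies at the very end of the fingers, on their centre line; the grasp point (between the pads) lies 19 mm behind it; z points along the fingers, y is the line along which they close (so a half turn about z gives the same grasp; the last joint's range is limited). The gripper opens to 85 mm and grips with 20 to 120 N. Pads are 22 mm wide; open, the fingers measure 114 mm over their backs; the gripper's body (76 mm by 85 mm) begins 54 mm behind the grasp point. The pads swing forward as they close: fully open they stand 13 mm farther back than shut.
Start: joints at [-1.261, 0.053, 1.613, -0, 1.476, -0.119], TCP at [259.855, -568.399, 231.304] pointing down, gripper open.
Joint ranges: [-3.01, 3.01], [-1.01, 2.22], [0.06, 2.58], [-1.02, 4.17], [0.09, 2.62], [-3.14, 3.14]. Speed limits (rad/s): [2.57, 2.57, 3.14, 3.14, 3.14, 3.14].

### API

Orientations are given as a unit quaternion [x, y, z, w].
In Python, from bench import robot gives the robot as it stands. The module is installed in compiled form; this text tells all that it offers.
- The arm moves only by the tool send_rows, never from a script. Its argument "plan" is one flat list of numbers, 7 for each row, row after row: the shift along the tool's x, y, z in m, then the turn, a rotation vector about the tool's x, y, z in degrees, then the closure, from -1 (fully open) to 1 (shut). A call has 1 to 5 rows; each row shifts and turns the commanded pose from where the row before left it, along the tool's axes as they then stand; what a row does not reach is not made up. A row lasts 1/10 s, in which the tool goes at most 50 mm and 8.59 degrees, less where a joint would pass 70% of its speed; a pose out of reach is approached as far as the arm can. A call with a gripper value outside its range is refused whole. The fingers move at their own pace and stop on an object; "force" is the grip in N (left out, the last holds). Time passes only in rows, so rows that do not move let the fingers close. It gives the time, the measured TCP pose, the force, the opening and the grip force at its end, in the units of the state.
- robot.state(): the state, without advancing time (a new reading comes with each control period).
- robot.snapshot(name): name is "scene" or "top"; returns a dict with "image" (400x640x3 uint8, red, green, blue), "intrinsics" (3x3 intrinsics, pixels), "R" (3x3) and "t" (3): a world point X has camera coordinates R X + t. Camera axes: x right, y down, z forward; pixel columns grow to the right and rows downward; lengths in mm; the calibration is good to about 2 mm. A picture is of the moment at which its call begins. There is no depth.
- robot.sign_off(): hands the job in; it is judged then, once.
Trained networks look in a picture, given as the dict that the camera call returned (one of the last four; its "shot" number tells which), for a name from the list of things; names that differ only in an ending like _2 or _b are one class to them, and where a whole thing is asked for, a point or a joint stands for the part that bears it (a point fixed in the world has none). Each returns a list of dicts, best first, with "p" (0 to 1); they miss things now and then, are a little off and sometimes report something else, mostly with a low value. They report only what shows in the picture. A call takes as long as a camera call.
- robot.trace(picture, target): "pixels" (400x640 bool, what is visible of it) and "rect" ([left, top, right, bottom] in pixels, round what is visible of it).
- robot.mark_of(picture, target): "pixel" ([column, row] in pixels: a listed point, or the origin of a listed thing).
The state is a dict: "t": time; "qpos": joint angles; "joint_vel": joint speeds; "joint_efforts": joint torques, N m; "tool_pos": TCP position; "tcp_rot": TCP orientation; "force": force on the tool from outside, world axes, zero at the start; "wrist_torque": the same for the moment, N m; "grip_width": finger opening in mm; "finger_force": force on a finger pad.
Only numpy, scipy, OpenCV 4.12 (cv2) and the standard library are available. Lean on these libraries where they do the work, as an engineer would, in place of code of your own. Each camera call takes 0.05 s, during which the arm holds its last target. There are 200 camera calls.

### The job

Restock the gravity-feed dispenser with the three shoe-colour spray cans from the wooden cradle, putting them one at a time into the mouth under its top shelf so that they will come out in the order the jobs are waiting: black first, then brown, then white. When all three are queued on the lower run, press the red lever right down once and let it spring back, so that the black can rolls out into the tray while the brown and white cans move up and wait behind the stop; leave the tack tin and the pincers beside it where they are.

Things in the scene. Friction and masses are not known exactly. Their poses are not given: they have to be found in the camera images.
- can_black: Black spray can, black cap (pale paper band, steel rims): a plain cylinder 44 mm in diameter, 130 mm long, 0.11 to 0.2 kg, lying on its side. Origin in its middle; its own y axis is the can's axis (cap towards +y). It may face either way in the dispenser. At the start it lies along the cradle's y axis, its middle 30 mm above the table.
- can_brown: Brown spray can with a brown cap; same shape, size, origin and axes as the black one.
- can_white: White spray can with a white cap; same shape, size, origin and axes as the black one.
- cradle: Wooden stock cradle, fixed: board 236 x 112 x 8 mm with two notched battens (tops 16.5 mm above the table, 37 to 51 mm either side of its centre line). Origin under its centre. Places for cans at x = -76, 0 and +76 mm of its frame; which can lies in which place varies. Between the battens both flanks of every can are free down to the board.
- dispenser: Grey sheet-metal gravity-feed can dispenser, fixed: 146 mm wide, 315 mm deep, top shelf 228 mm high, spools on it to 280 mm. Origin on the table under its middle; x points from its front (mouth, tray; faces the robot) to its back, y left, z up. Cans go in at the upper front, roll back on two upper rails, drop at the back and roll forward on two lower rails to the stop.
- mouth (a point): Where the middle of a can should be when let go, axis along the dispenser's y (axes as the dispenser's), at (-73.5, 0, 155) mm in its frame: 3 mm above the upper rails, which fall 9 degrees to the back and end in front at x = -97 mm in a 14 mm upturn. 98 mm is open between left and right rail, for fingers. Sides 140 mm apart, flared here, 175 mm high. Rolls in as the fingers draw back.
- shelf_edge (a point): Middle of the lower front edge of the top shelf (3 mm sheet over the mouth, 152 mm wide), at (-51.5, 0, 225) mm in the dispenser's frame: only 22 mm behind and 70 mm above the mouth point, so a hand cannot come from straight above; it must slant down from the front, pointing down and to the back at 30 to 50 degrees from vertical, fingers above and below the can.
- stop_place (a point): Middle of the first can when it rests against the stop blade of the lower run, at (-63, 0, 52) mm in the dispenser's frame. The cans behind it touch and stand at x = -20, z = 59 mm and x = 24, z = 66 mm.
- tray_place (a point): Middle of a released can when it lies in the tray against its front lip (30 mm high), at (-148, 0, 30) mm in the dispenser's frame.
- lever_pad (a point): Middle of the top face of the red pad (42 x 40 x 8 mm) of the release lever, in front of the dispenser's right side; at rest at (-153, -103, 91) mm in its frame. It swings about a cross shaft 96 mm behind and 67 mm below it; fully down it has gone 60 mm down and 21 mm to the front. Takes 2 to 4 N. Held down, it lets one can out and keeps the next back; let up, the rest roll on.
- release_lever (a joint): Angle of the release lever (rad): 0 at rest (up), 0.55 at its stop (fully down). A spring brings it back.
- tacks: Shallow round green tin of shoe tacks, 68 mm in diameter, 20 mm high, a bystander to the left of the dispenser. Origin under its centre.
- pliers: Forged pincers, 71 x 140 x 14 mm, lying flat between the cradle and the dispenser, a bystander. Origin under its centre.

How it is judged:
By the outcome, as a careful person would: the job done as asked, in the order asked, and still so for the second after the job is handed in, with the robot touching nothing.
It also fails if it takes over 72 s, if anything falls off the work surface, if the arm or the gripper's body presses on something with over 40 N, if the wrist force passes 120 N, or if a joint passes its speed limit or range.

## Working session

There is one attempt and no reset: what is moved stays moved. The work goes in short steps, Python scripts to look and compute and a tool call to move; the robot and the scene stay as the last step left them, time stands still between calls to the robot, and variables do not carry over. Pictures are saved under pics/ and viewed, at most 10 in all, crops included, and the job is handed in when it is done.

Besides the shell and the picture viewer there is one more tool, called after ">>>" as a command line: name --argument value ..., lists and objects as JSON in quotes. send_rows: Moves the arm, as the interface text tells. Its arguments: {"type":"object","properties":{"plan":{"type":"array"},"force":{"type":"number"}},"required":["plan"]}

```bash
mkdir -p pics; cat > h.py <<'E'
import numpy as np, cv2
from bench import robot
from scipy.spatial.transform import Rotation as Ro
def snap(n,f=None):
    s=robot.snapshot(n)
    if f: cv2.imwrite('pics/'+f,s['image'][:,:,::-1])
    return s
def ray(s,px):
    K=np.array(s['intrinsics']);R=np.array(s['R']);t=np.array(s['t']).ravel()
    d=R.T@np.linalg.inv(K)@np.array([px[0],px[1],1.]);return -R.T@t,d
def atz(s,px,z):
    c,d=ray(s,px);return c+d*(z-c[2])/d[2]
def proj(s,X):
    p=np.array(s['intrinsics'])@(np.array(s['R'])@np.array(X)+np.array(s['t']).ravel());return p[:2]/p[2]
E
python3 - <<'E'
from h import *
a=snap('top','top1.png');b=snap('scene','sc1.png')
st=robot.state();print({k:np.round(v,3) for k,v in st.items()})
H=dict(can_black=30,can_brown=30,can_white=30,cradle=0,dispenser=0,tacks=0,pliers=0,lever_pad=91,mouth=155,shelf_edge=225,tray_place=30,stop_place=52)
for n,s in(('top',a),('scene',b)):
  print(n,ray(s,(320,200))[0].round())
  for k,z in H.items():
    m=robot.mark_of(s,k)[:2]
    print(k,[(round(d['p'],2),np.round(d['pixel']),atz(s,d['pixel'],z).round(1)) for d in m])
E
```

```text
{'t': np.float64(0.1), 'qpos': array([-1.261,  0.053,  1.614, -0.   ,  1.476, -0.119]), 'joint_vel': array([-0.   , -0.   , -0.001,  0.002, -0.001,  0.001]), 'joint_efforts': array([ 0.0000e+00, -3.9490e+01, -3.7136e+01, -0.0000e+00,  4.0000e-03,
       -0.0000e+00]), 'tool_pos': array([ 259.695, -567.866,  230.16 ]), 'tcp_rot': array([ 0.977,  0.213, -0.   , -0.001]), 'force': array([ 0.147, -0.494, -0.753]), 'wrist_torque': array([-0.013, -0.023,  0.012]), 'finger_force': np.float64(0.0), 'grip_width': np.float64(85.28)}
top [ 361.  251. 1220.]
can_black [(0.72, array([402., 247.]), array([440.5,  54.1,  30. ]))]
can_brown [(0.98, array([397., 223.]), array([507.9,  63.2,  30. ]))]
can_white [(0.58, array([400., 195.]), array([591.4,  51.9,  30. ]))]
cradle [(0.64, array([397., 224.]), array([509.2,  59.2,   0. ]))]
dispenser [(0.7, array([299., 183.]), array([639.2, 346.5,   0. ]))]
tacks [(0.87, array([247., 221.]), array([526.8, 503.9,   0. ])), (0.47, array([300., 184.]), array([635.8, 345. ,   0. ]))]
pliers [(0.81, array([349., 187.]), array([624.8, 195.6,   0. ]))]
lever_pad
[... 783 characters left out ...]
69., 245.]), array([632.9, 336.1,   0. ]))]
tacks [(0.89, array([240., 305.]), array([533.8, 496.8,   0. ]))]
pliers [(0.52, array([321., 222.]), array([611.3, 190.6,   0. ]))]
lever_pad [(0.96, array([354., 209.]), array([501.9, 206.7,  91. ]))]
mouth [(0.6, array([294., 194.]), array([560. , 327.8, 155. ])), (0.54, array([355., 209.]), array([437.9, 290.7, 155. ]))]
shelf_edge [(0.62, array([285., 158.]), array([579. , 328.5, 225. ])), (0.35, array([354., 209.]), array([370.7, 384.6, 225. ]))]
tray_place [(0.85, array([327., 256.]), array([488.7, 306.5,  30. ])), (0.55, array([293., 193.]), array([723.1, 173.1,  30. ]))]
stop_place [(0.7, array([291., 238.]), array([562.3, 335.1,  52. ]))]
```

```bash
cat > fit.py <<'E'
from h import *
from scipy.optimize import least_squares
a=snap('top');b=snap('scene')
P=dict(dispenser=(0,0,0),mouth=(-73.5,0,155),shelf_edge=(-51.5,0,225),stop_place=(-63,0,52),tray_place=(-148,0,30),lever_pad=(-153,-103,91))
obs=[]
for s in(a,b):
  for k,X in P.items():
    m=robot.mark_of(s,k)
    if m: obs.append((s,np.array(X),np.array(m[0]['pixel']),k))
def W(p,X): c,q=np.cos(p[2]),np.sin(p[2]);return np.array([p[0]+c*X[0]-q*X[1],p[1]+q*X[0]+c*X[1],X[2]])
f=lambda p:np.concatenate([proj(s,W(p,X))-x for s,X,x,k in obs])
r=least_squares(f,[635,345,.2],loss='soft_l1');print('disp',r.x.round(3));print([(o[3],e) for o,e in zip(obs,r.fun.reshape(-1,2).round(1))])
for k in('can_black','can_brown','can_white','tacks','pliers'):
  for s in(a,b):
    m=robot.trace(s,k)
    if not m: continue
    px=m[0]['pixels'];ys,xs=np.nonzero(px)
    z=40 if 'can' in k else 10
    w=np.array([atz(s,(x,y),z)[:2] for x,y in zip(xs,ys)]);c=w.mean(0);U=np.linalg.svd(w-c,full_matrices=False)
    print(k,round(m[0]['p'],2),c.round(1),'ang',np.degrees(np.arctan2(U[2][0,1],U[2][0,0])).round(1),'ext',np.round(2*np.sqrt(3)*U[1]/np.sqrt(len(w)),0))
for n,s in(('a',a),('b',b)):
  im=s['image'][:,:,::-1]; im=im[130:290,220:440] if n=='a' else im[100:340,200:500]
  cv2.imwrite(f'pics/{n}.png',cv2.resize(im,None,fx=3.6 if n=='a' else 2.5,fy=3.6 if n=='a' else 2.5,interpolation=cv2.INTER_CUBIC))
E
python3 fit.py
```

```text
disp [6.29087e+02 3.41802e+02 2.37000e-01]
[('dispenser', array([-0.1, -3.3])), ('mouth', array([-1.2,  2.6])), ('shelf_edge', array([-0.5, -1.7])), ('stop_place', array([-1.3, -0.9])), ('tray_place', array([0.1, 2.8])), ('lever_pad', array([2.4, 0.1])), ('dispenser', array([1.4, 1. ])), ('mouth', array([3.6, 0.3])), ('shelf_edge', array([ 0.4, -0.8])), ('stop_place', array([-2.8, -2.7])), ('tray_place', array([-0.7,  0.8])), ('lever_pad', array([ 0.2, -1.7]))]
can_black 0.66 [436.3  61.8] ang -90.5 ext [127.  42.]
can_black 0.91 [428.8  71.6] ang 93.7 ext [165.  52.]
can_brown 0.9 [510.5  65.1] ang -90.9 ext [132.  42.]
can_brown 0.94 [503.1  74.6] ang 94.5 ext [159.  52.]
can_white 0.57 [586.   60.2] ang -88.9 ext [128.  42.]
can_white 0.68 [578.2  62. ] ang 93.8 ext [146.  59.]
tacks 0.96 [530.8 496.8] ang -138.9 ext [63. 60.]
tacks 0.85 [527.8 494.6] ang 146.5 ext [76. 61.]
pliers 0.52 [610.7 185.2] ang 80.2 ext [114.  69.]
pliers 0.48 [594.5 163.6] ang 133.2 ext [91. 64.]
```

View pics/a.png

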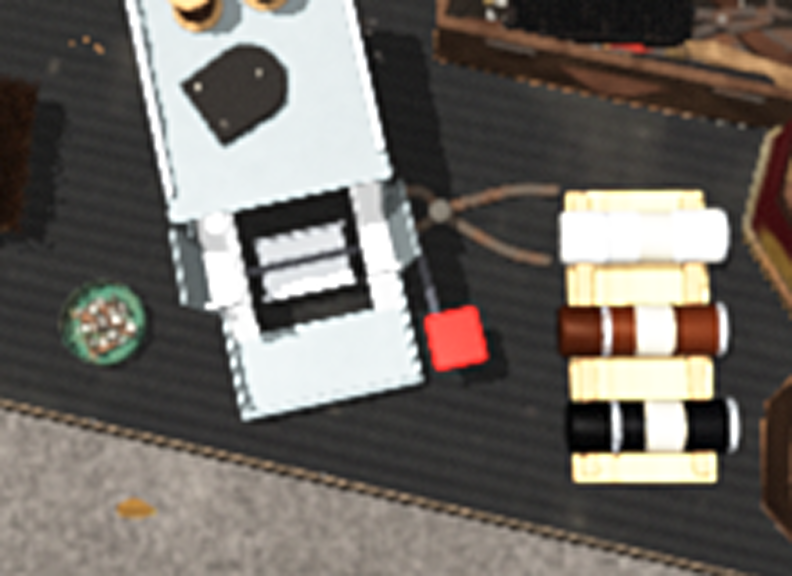

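View pics/b.png

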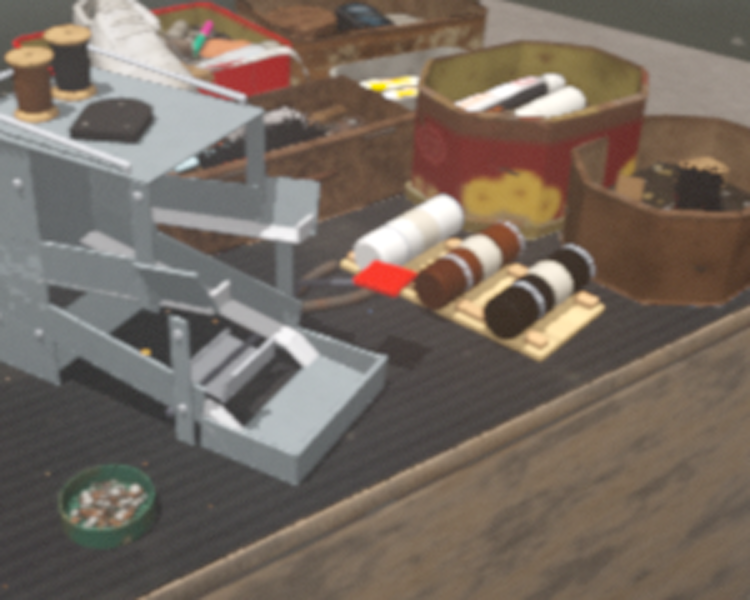

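The pictures show the grey dispenser, the red pad at crop (456,338) and the pincers beside it. The cans run white, brown, black from far to near at crop rows 235, 330 and 425. Next I'll check the edge directions and plan the approach.

```bash
cat >> h.py <<'E'
def frame(yaw,tilt):  # tool x along yaw+90deg, tilted to +x' by tilt (deg)
    return Ro.from_euler('z',yaw,degrees=True)*Ro.from_quat([2**-.5,2**-.5,0,0])*Ro.from_rotvec([-tilt,0,0],degrees=True)
def plan(pts,clo,start=None):
    """pts: list of (xyz, Rotation); prints tool-frame rows, 5 a call"""
    st=robot.state();p,R=(np.array(st['tool_pos']),Ro.from_quat(st['tcp_rot'])) if start is None else start
    rows=[]
    for q,Q in pts:
        q=np.array(q,float);rv=(R.inv()*Q).as_rotvec(degrees=True)
        n=max(1,int(np.ceil(max(np.linalg.norm(q-p)/45,np.linalg.norm(rv)/8))))
        for i in range(n):
            tgt=p+(q-p)/(n-i);rv=(R.inv()*Q).as_rotvec(degrees=True)/(n-i)
            s=np.round(R.inv().apply(tgt-p)/1000,3);t=np.round(rv,1)
            rows.append([*s,*t,clo]);p=p+R.apply(s*1000);R=R*Ro.from_rotvec(t,degrees=True)
    for i in range(0,len(rows),5): print(','.join(f'{v:g}' for r in rows[i:i+5] for v in r))
    print('end',p.round(1),'err rv',(R.inv()*Q).as_rotvec(degrees=True).round(2))
    return p,R
E
python3 - <<'E'
from h import *
a=snap('top')
e=lambda x,y,z:atz(a,(220+(x+.5)/3.6-.5,130+(y+.5)/3.6-.5),z)[:2]
def seg(n,A,B,z):
    p,q=e(*A,z),e(*B,z);d=q-p;print(n,p.round(),q.round(),'mid',((p+q)/2).round(1),'ang',np.degrees(np.arctan2(d[1],d[0])).round(1),'len',np.hypot(*d).round())
seg('shelf front',(390,180),(170,220),226)
seg('tray lip',(422,382),(245,419),30)
seg('shelf L',(170,218),(128,0),230);seg('shelf R',(390,180),(355,0),230)
seg('cradle R',(716,482),(703,190),8);seg('cradle L',(574,482),(566,190),8)
seg('pad',(456,338),(456,320),91)
for c in((567,738,426),(557,728,330),(558,729,236)): seg('can',(c[0],c[2]),(c[1],c[2]),40)
plan([((437,58,180),frame(-1,0))],-.55)
print(frame(0,0).apply([[0,1,0],[0,0,1]]).round(2))
E
```

```text
shelf front [595. 258.] [571. 408.] mid [582.7 332.9] ang 99.2 len 152.0
tray lip [476. 237.] [449. 378.] mid [462.2 307.7] ang 100.7 len 144.0
shelf L [571. 408.] [727. 438.] mid [649.1 422.6] ang 11.0 len 159.0
shelf R [594. 258.] [723. 279.] mid [658.2 268.5] ang 9.6 len 130.0
cradle R [393.   5.] [631.   2.] mid [512.4   3.4] ang -0.7 len 238.0
cradle L [395. 117.] [634. 114.] mid [514.7 115.8] ang -0.8 len 239.0
pad [503. 211.] [516. 211.] mid [509.4 211. ] ang -1.6 len 14.0
can [438. 125.] [435.  -8.] mid [436.6  58.3] ang -91.1 len 133.0
can [514. 129.] [511.  -5.] mid [512.3  62.3] ang -91.2 len 134.0
can [589. 126.] [586. -10.] mid [587.9  57.8] ang -91.3 len 136.0
0.028,-0.033,0.003,0,-0,-4.3,-0.55,0.031,-0.031,0.003,0,-0,-4.3,-0.55,0.033,-0.028,0.003,0,-0,-4.3,-0.55,0.035,-0.026,0.004,0,-0,-4.3,-0.55,0.037,-0.023,0.003,0,-0,-4.3,-0.55
0.038,-0.021,0.004,0,-0,-4.3,-0.55,0.04,-0.018,0.003,0,-0,-4.3,-0.55,0.041,-0.015,0.004,0,-0,-4.3,-0.55,0.042,-0.011,0.003,0,-0,-4.3,-0.55,0.042,-0.008,0.004,0,-0,-4.3,-0.55
0.043,-0.005,0.003,0,-0,-4.3,-0.55,0.043,-0.002,0.004,0,0,-4.3,-0.55,0.043,0.001,0.003,0,0,-4.3,-0.55,0.043,0.005,0.004,0,0,-4.3,-0.55,0.043,0.008,0.003,0,0,-4.2,-0.55
end [437.1  58.  180.3] err rv [ 0.    0.   -0.03]
[[ 1.  0.  0.]
 [ 0.  0. -1.]]
```

>>> send_rows --plan '[0.028, -0.033, 0.003, 0, 0, -4.3, -0.55, 0.031, -0.031, 0.003, 0, 0, -4.3, -0.55, 0.033, -0.028, 0.003, 0, 0, -4.3, -0.55, 0.035, -0.026, 0.004, 0, 0, -4.3, -0.55, 0.037, -0.023, 0.003, 0, 0, -4.3, -0.55]'

```text
t: 3.05
tool_pos: [320.5, -357.8, 215.1]
tcp_rot: [0.92, 0.392, 0.0, 0.0]
force: [0.8, -0.7, -0.0]
grip_width: 65.9
finger_force: 0.0
```

>>> send_rows --plan '[0.038, -0.021, 0.004, 0, 0, -4.3, -0.55, 0.04, -0.018, 0.003, 0, 0, -4.3, -0.55, 0.041, -0.015, 0.004, 0, 0, -4.3, -0.55, 0.042, -0.011, 0.003, 0, 0, -4.3, -0.55, 0.042, -0.008, 0.004, 0, 0, -4.3, -0.55]'

```text
t: 3.55
tool_pos: [378.9, -148.7, 197.6]
tcp_rot: [0.83, 0.557, 0.0, 0.001]
force: [0.6, -0.8, -0.0]
grip_width: 65.8
finger_force: 0.0
```

>>> send_rows --plan '[0.043, -0.005, 0.003, 0, 0, -4.3, -0.55, 0.043, -0.002, 0.004, 0, 0, -4.3, -0.55, 0.043, 0.001, 0.003, 0, 0, -4.3, -0.55, 0.043, 0.005, 0.004, 0, 0, -4.3, -0.55, 0.043, 0.008, 0.003, 0, 0, -4.2, -0.55]'

```text
t: 4.05
tool_pos: [437.4, 59.9, 180.5]
tcp_rot: [0.712, 0.702, 0.0, 0.0]
force: [0.6, -0.4, -0.0]
grip_width: 66.1
finger_force: 0.0
```

```bash
python3 - <<'E'
from h import *
s=snap('scene')
st=robot.state();print(st['tool_pos'],st['qpos'],st['grip_width'],st['t'],np.round(st['force'],1))
plan([((437,58,60),frame(-1,0)),((437,58,10),frame(-1,0))],-.55)
E
```

```text
[437.79379035  65.13003381 180.04248634] [-0.02386122 -0.37476842  2.07777562  0.00489769  1.43772698 -0.01714892] 66.27613876140053 4.1 [-2.8  1.7  0.2]
-0.003,-0,0.04,0,-0.1,0.2,-0.55,-0.002,-0,0.04,0,-0.1,0.2,-0.55,-0.003,-0.001,0.04,0.1,-0.1,0.2,-0.55,0,0,0.025,-0,0,-0,-0.55,0.001,0,0.025,-0,0,-0,-0.55
end [436.8  58.5  10. ] err rv [-0.05  0.02 -0.02]
```

>>> send_rows --plan '[0, 0, 0, 0, 0, 0, -0.55, 0, 0, 0.045, 0, 0, 0, -0.55, 0, 0, 0.045, 0, 0, 0, -0.55, 0, 0, 0.03, 0, 0, 0, -0.55, 0, 0, 0, 0, 0, 0, -0.55]'

```text
t: 4.6
tool_pos: [432.9, 57.0, 55.6]
tcp_rot: [0.714, 0.7, -0.004, -0.004]
force: [-0.5, -0.8, -0.8]
grip_width: 66.1
finger_force: 0.0
```

>>> send_rows --plan '[0, 0, 0.02, 0, 0, 0, -0.55, 0, 0, 0.02, 0, 0, 0, -0.55, 0, 0, 0.01, 0, 0, 0, -0.55, 0, 0, 0, 0, 0, 0, -0.55]'

```text
t: 5.0
tool_pos: [437.0, 57.5, 10.5]
tcp_rot: [0.714, 0.7, -0.0, -0.0]
force: [0.8, -0.3, 0.8]
grip_width: 66.1
finger_force: 0.0
```

>>> send_rows --plan '[0, 0, 0, 0, 0, 0, 0.3, 0, 0, 0, 0, 0, 0, 0.3, 0, 0, 0, 0, 0, 0, 0.3, 0, 0, 0, 0, 0, 0, 0.3]' --force 40

```text
t: 5.4
tool_pos: [438.4, 57.8, 12.1]
tcp_rot: [0.713, 0.701, 0.001, 0.001]
force: [-2.0, -0.4, 6.7]
grip_width: 42.7
finger_force: 40.5
```

```bash
cat >> h.py <<'E'
YAW=10.7;O=np.array([633,342.4,0.])
def tcp_for(c,tilt=45,off=18):   # can centre in dispenser frame -> tool pose
    R=frame(YAW,tilt);return O+Ro.from_euler('z',YAW,degrees=True).apply(c)+R.apply([0,0,off]),R
E
python3 - <<'E'
from h import *
s0=(np.array([437.2,57.5,11]),frame(-.9,0))
pre=tcp_for([-153.5,0,235]);m=tcp_for([-73.5,0,155]);print(pre[0],m[0])
p=plan([((437.2,57.5,200),frame(-.9,0)),pre],.3,s0)
plan([tcp_for([-98.5,0,180]),m],.3,p)
E
```

```text
[494.67555482 316.26332475 222.27207794] [573.28457854 331.11665398 142.27207794]
0,0,-0.038,0,0,0,0.3,0,0,-0.038,0,0,0,0.3,0,0,-0.038,0,0,0,0.3,0,0,-0.038,0,0,0,0.3,0,0,-0.037,0,0,0,0.3
0.043,0.009,-0.004,-7.5,0.8,-1.8,0.3,0.043,0.011,-0.002,-7.5,0.8,-1.8,0.3,0.043,0.012,0,-7.5,0.7,-1.9,0.3,0.042,0.013,0.003,-7.4,0.8,-1.8,0.3,0.042,0.014,0.005,-7.5,0.7,-1.9,0.3
0.041,0.015,0.007,-7.4,0.8,-1.8,0.3
end [495.  316.2 222.4] err rv [-0.04 -0.02 -0.01]
0,-0,0.039,-0,-0,-0,0.3,0,-0,0.039,-0,-0,-0,0.3,0,-0,0.035,-0,-0,-0,0.3
end [573.4 331.1 142.5] err rv [-0.04 -0.02 -0.01]
```

>>> send_rows --plan '[0, 0, -0.038, 0, 0, 0, 0.3, 0, 0, -0.038, 0, 0, 0, 0.3, 0, 0, -0.038, 0, 0, 0, 0.3, 0, 0, -0.038, 0, 0, 0, 0.3, 0, 0, -0.037, 0, 0, 0, 0.3]'

```text
t: 5.9
tool_pos: [436.8, 58.2, 201.1]
tcp_rot: [0.713, 0.701, 0.0, 0.0]
force: [1.5, -0.5, -2.2]
grip_width: 43.1
finger_force: 41.7
```

>>> send_rows --plan '[0.043, 0.009, -0.004, -7.5, 0.8, -1.8, 0.3, 0.043, 0.011, -0.002, -7.5, 0.8, -1.8, 0.3, 0.043, 0.012, 0, -7.5, 0.7, -1.9, 0.3, 0.042, 0.013, 0.003, -7.4, 0.8, -1.8, 0.3, 0.042, 0.014, 0.005, -7.5, 0.7, -1.9, 0.3]'

```text
t: 6.4
tool_pos: [485.5, 275.6, 219.3]
tcp_rot: [0.617, 0.717, 0.251, 0.207]
force: [0.0, -0.5, -2.6]
grip_width: 42.9
finger_force: 41.8
```

>>> send_rows --plan '[0.041, 0.015, 0.007, -7.4, 0.8, -1.8, 0.3, 0, 0, 0, 0, 0, 0, 0.3, 0, 0, 0, 0, 0, 0, 0.3, 0, 0, 0, 0, 0, 0, 0.3]'

```text
t: 6.8
tool_pos: [495.7, 315.9, 222.0]
tcp_rot: [0.591, 0.71, 0.294, 0.244]
force: [0.0, 0.2, -1.3]
grip_width: 42.7
finger_force: 41.8
```

```bash
cat > look.py <<'E'
from h import *
import sys
n,f=sys.argv[1:3]
st=robot.state();print(np.round(st['tool_pos'],1),np.round(st['tcp_rot'],3),round(st['grip_width'],1),round(st['finger_force'],1),np.round(st['qpos'],2),round(st['t'],2))
a=snap('top');b=snap('scene')
R=Ro.from_quat(st['tcp_rot']);c=np.array(st['tool_pos'])-R.apply([0,0,18])
D=Ro.from_euler('z',YAW,degrees=True).inv();print('can by arm, disp frame',D.apply(c-O).round(1))
for s in(a,b):
    m=robot.trace(s,n)
    if m: print('tr',round(m[0]['p'],2),m[0]['rect'],D.apply(atz(s,np.argwhere(m[0]['pixels']).mean(0)[::-1],c[2])-O).round(1))
    k=robot.mark_of(s,n)
    if k: print('mk',round(k[0]['p'],2),D.apply(atz(s,k[0]['pixel'],c[2])-O).round(1),'expect px',proj(s,c).round(1),np.round(k[0]['pixel'],1))
A=cv2.resize(a['image'][130:260,240:400,::-1],(480,390),interpolation=cv2.INTER_CUBIC)
B=cv2.resize(b['image'][60:310,180:385,::-1],(320,390),interpolation=cv2.INTER_CUBIC)
cv2.imwrite('pics/'+f,np.hstack([A,B]))
E
python3 look.py can_black p1.png
```

```text
[495.7 315.9 222. ] [0.591 0.71  0.294 0.244] 42.7 41.8 [ 0.57 -0.43  2.18 -0.43  0.69  0.62] 6.8
can by arm, disp frame [-152.6   -0.5  234.8]
tr 0.68 [276.9, 211.4, 331.9, 241.2] [-152.2    1.4  234.8]
mk 0.74 [-149.8   -1.3  234.8] expect px [305.5 224.9] [305.6 223.7]
tr 0.74 [301.0, 148.5, 351.6, 193.0] [-153.8   13.1  234.8]
mk 0.92 [-154.9   -8.1  234.8] expect px [328.8 166.3] [332.1 165. ]
```

View pics/p1.png

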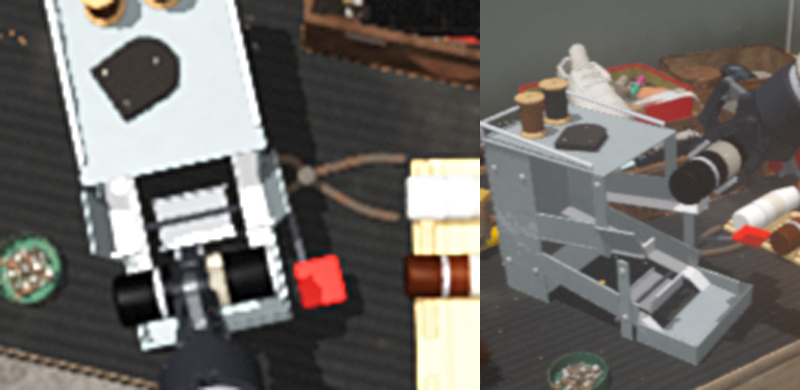

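The black can (top view, crop columns 117–275, row 285) is centred over the mouth and parallel to the shelf edge. I'll insert it along the tool axis.

>>> send_rows --plan '[0, 0, 0.025, 0, 0, 0, 0.3, 0, 0, 0.025, 0, 0, 0, 0.3, 0, 0, 0.025, 0, 0, 0, 0.3, 0, 0, 0, 0, 0, 0, 0.3]'

```text
t: 7.5
tool_pos: [547.7, 324.8, 165.0]
tcp_rot: [0.592, 0.711, 0.291, 0.244]
force: [-0.4, -1.0, -1.6]
grip_width: 42.9
finger_force: 41.8
```

>>> send_rows --plan '[0, 0, 0.015, 0, 0, 0, 0.3, 0, 0, 0.015, 0, 0, 0, 0.3, 0, 0, 0.008, 0, 0, 0, 0.3, 0, 0, 0, 0, 0, 0, 0.3, 0, 0, 0, 0, 0, 0, 0.3]'

```text
t: 8.0
tool_pos: [574.0, 331.2, 142.4]
tcp_rot: [0.59, 0.711, 0.294, 0.244]
force: [0.4, 0.6, -1.4]
grip_width: 42.9
finger_force: 41.9
```

```bash
sed -i 's/^cv2.imwrite/if f!="-": cv2.imwrite/' look.py; python3 look.py can_black p2.png
```

```text
[574.  331.2 142.4] [0.59  0.711 0.294 0.244] 42.9 41.9 [ 0.51 -0.12  2.09 -0.51  0.47  0.69] 8.0
can by arm, disp frame [-72.8   0.  155.2]
tr 0.85 [275.3, 190.2, 326.1, 211.5] [-72.6   3.2 155.2]
mk 0.96 [-73.3   3.  155.2] expect px [301.3 199. ] [300.2 199.4]
tr 0.62 [266.3, 176.5, 310.3, 213.4] [-73.3   9.7 155.2]
mk 0.75 [-74.    3.6 155.2] expect px [292.5 193.7] [292.  194.6]
```

View pics/p2.png

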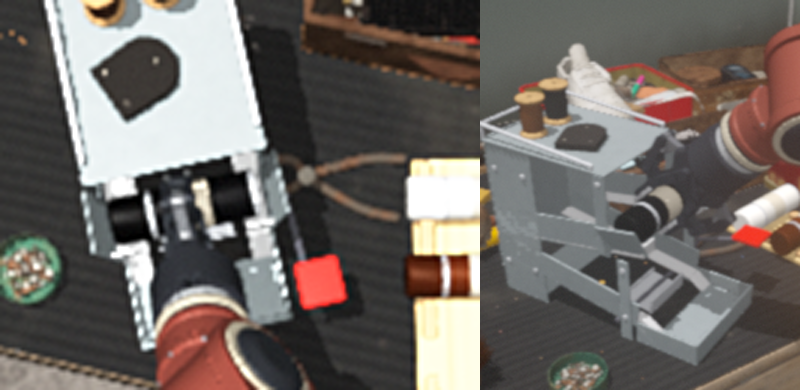

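The can sits between the flares (crop columns 108–258) with no contact force. I'll release it and draw back.

>>> send_rows --plan '[0, 0, 0, 0, 0, 0, -0.5, 0, 0, 0, 0, 0, 0, -0.5, 0, 0, 0, 0, 0, 0, -0.5]'

```text
t: 8.6
tool_pos: [574.3, 331.5, 142.5]
tcp_rot: [0.59, 0.711, 0.295, 0.244]
force: [0.7, 0.3, -0.0]
grip_width: 64.1
finger_force: 0.0
```

>>> send_rows --plan '[0, 0, -0.02, 0, 0, 0, -0.5, 0, 0, -0.02, 0, 0, 0, -0.5, 0, 0, -0.03, 0, 0, 0, -0.5, 0, 0, -0.04, 0, 0, 0, -0.5, 0, 0, 0, 0, 0, 0, -0.5]'

```text
t: 9.1
tool_pos: [497.8, 318.4, 226.3]
tcp_rot: [0.589, 0.709, 0.299, 0.245]
force: [0.4, 0.7, 0.9]
grip_width: 64.0
finger_force: 0.0
```

```bash
python3 look.py can_black p3.png; python3 - <<'E'
from h import *
R=frame(-1,0);pr=tcp_for([-73.5,0,155]);c=(pr[0]+pr[1].apply([0,0,-110]),pr[1])
p=plan([((512,62,200),R)],-.55,c);plan([((512,62,11),R)],-.55,p)
E
```

```text
[497.8 318.4 226.3] [0.589 0.709 0.299 0.245] 64.0 0.0 [ 0.57 -0.43  2.18 -0.43  0.68  0.62] 9.1
can by arm, disp frame [-150.2    1.4  239. ]
mk 0.36 [-56.9 -10.6 239. ] expect px [304.4 223.9] [301.7 185.4]
tr 0.76 [222.8, 186.1, 252.3, 224.6] [-101.3  175.5  239. ]
mk 0.78 [-99.  194.7 239. ] expect px [327.1 164.2] [230.8 204.1]
-0.042,-0.006,-0.001,7.5,-0.8,1.8,-0.55,-0.042,-0.005,-0,7.5,-0.8,1.9,-0.55,-0.043,-0.004,0.001,7.5,-0.7,1.8,-0.55,-0.043,-0.002,0.002,7.4,-0.8,1.9,-0.55,-0.042,-0,0.002,7.5,-0.7,1.8,-0.55
-0.043,0.001,0.003,7.4,-0.8,1.9,-0.55
end [511.7  61.7 200. ] err rv [ 0.05  0.02 -0.03]
0,0,0.038,0,0,-0,-0.55,0,0,0.038,0,0,-0,-0.55,0,0,0.038,0,0,-0,-0.55,0,0,0.037,0,0,-0,-0.55,0,0,0.038,0,0,-0,-0.55
end [511.8  61.7  11. ] err rv [ 0.05  0.02 -0.03]
```

View pics/p3.png

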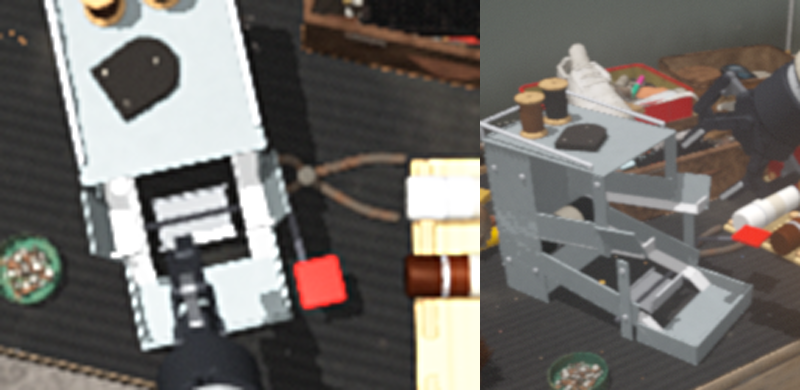

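The black can has rolled back and is dropping to the lower run (its band shows at crop 568,213). Next is brown.

>>> send_rows --plan '[-0.042, -0.006, -0.001, 7.5, -0.8, 1.8, -0.55, -0.042, -0.005, 0, 7.5, -0.8, 1.9, -0.55, -0.043, -0.004, 0.001, 7.5, -0.7, 1.8, -0.55, -0.043, -0.002, 0.002, 7.4, -0.8, 1.9, -0.55, -0.042, 0, 0.002, 7.5, -0.7, 1.8, -0.55]'

```text
t: 9.9
tool_pos: [510.0, 102.9, 202.3]
tcp_rot: [0.702, 0.71, 0.048, 0.039]
force: [0.5, 0.7, 0.8]
grip_width: 66.5
finger_force: 0.0
```

>>> send_rows --plan '[-0.043, 0.001, 0.003, 7.4, -0.8, 1.9, -0.55, 0, 0, 0, 0, 0, 0, -0.55, 0, 0, 0, 0, 0, 0, -0.55, 0, 0, 0, 0, 0, 0, -0.55]'

```text
t: 10.3
tool_pos: [511.3, 62.5, 198.3]
tcp_rot: [0.714, 0.7, -0.0, -0.001]
force: [-0.7, -1.1, -0.6]
grip_width: 66.3
finger_force: 0.0
```

```bash
python3 - <<'E'
from h import *
st=robot.state();print(np.round(st['tool_pos'],1),np.round(st['tcp_rot'],3))
b=snap('scene');a=snap('top')
cv2.imwrite('pics/s4.png',cv2.resize(b['image'][100:280,200:350,::-1],(600,720))[:600])
for s in (a,b):
  for n in('can_black','can_brown'):
    print(n,[(round(m['p'],2),np.round(m['rect'])) for m in robot.trace(s,n)[:2]])
plan([((512,62,60),frame(-1,0)),((512,62,11),frame(-1,0))],-.55)
E
```

```text
[511.3  62.5 198.3] [ 0.714  0.7   -0.    -0.001]
can_black []
can_brown [(0.94, array([373., 217., 400., 230.])), (0.45, array([255., 105., 354., 247.]))]
can_black [(0.75, array([267., 212., 314., 259.]))]
can_brown [(0.93, array([367., 189., 410., 226.])), (0.41, array([284., 202., 363., 260.]))]
-0,0,0.035,0,0,-0,-0.55,-0,0,0.035,0,0,-0,-0.55,-0,0,0.035,0,0,-0,-0.55,-0.001,0,0.035,0.1,0,-0.1,-0.55,0,0,0.024,-0,0,0,-0.55
0,0,0.025,-0,0,0,-0.55
end [511.5  61.8  10.7] err rv [-0.05  0.    0.03]
```

View pics/s4.png

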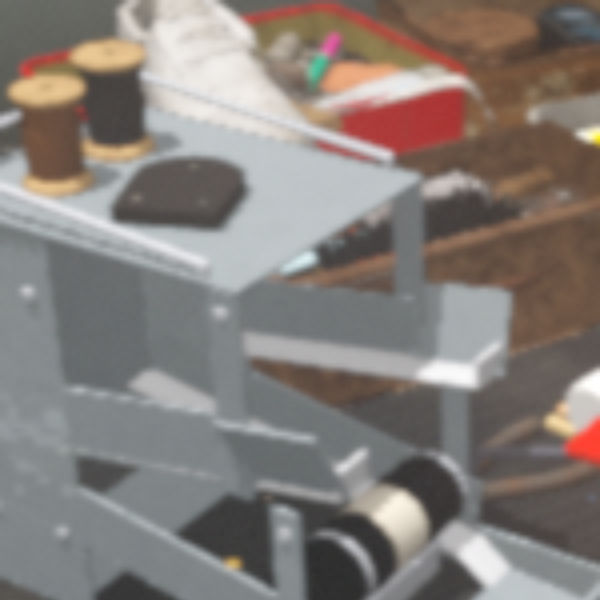

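The black can rests at the stop (crop 400,530). I'll grasp brown.

>>> send_rows --plan '[0, 0, 0.045, 0, 0, 0, -0.55, 0, 0, 0.045, 0, 0, 0, -0.55, 0, 0, 0.045, 0, 0, 0, -0.55, 0, 0, 0, 0, 0, 0, -0.55, 0, 0, 0.02, 0, 0, 0, -0.55]'

```text
t: 11.1
tool_pos: [513.8, 62.3, 47.0]
tcp_rot: [0.714, 0.7, 0.002, 0.002]
force: [0.8, -0.0, 0.6]
grip_width: 66.3
finger_force: 0.0
```

>>> send_rows --plan '[0, 0, 0.02, 0, 0, 0, -0.55, 0, 0, 0.014, 0, 0, 0, -0.55, 0, 0, 0, 0, 0, 0, -0.55]'

```text
t: 11.4
tool_pos: [511.2, 62.2, 10.2]
tcp_rot: [0.714, 0.7, -0.001, -0.001]
force: [-0.6, 0.4, 0.2]
grip_width: 66.4
finger_force: 0.0
```

>>> send_rows --plan '[0, 0, 0, 0, 0, 0, 0.3, 0, 0, 0, 0, 0, 0, 0.3, 0, 0, 0, 0, 0, 0, 0.3, 0, 0, 0, 0, 0, 0, 0.3]' --force 40

```text
t: 11.8
tool_pos: [513.3, 62.0, 12.5]
tcp_rot: [0.714, 0.7, 0.001, 0.001]
force: [-1.2, 1.9, 5.6]
grip_width: 43.1
finger_force: 41.2
```

```bash
python3 - <<'E'
from h import *
s0=(np.array([511.8,61.7,11]),frame(-1,0))
p=plan([((511.8,61.7,200),frame(-1,0)),tcp_for([-153.5,0,235])],.3,s0)
s1=(np.array([588,57.5,11]),frame(-1,0))
p=plan([((588,57.5,200),frame(-1,0)),tcp_for([-153.5,0,235])],.3,s1)
E
```

```text
0,0,-0.038,0,0,0,0.3,0,0,-0.038,0,0,0,0.3,0,0,-0.038,0,0,0,0.3,0,0,-0.038,0,0,0,0.3,0,0,-0.037,0,0,0,0.3
0.042,-0.004,-0.004,-7.5,0.8,-1.8,0.3,0.043,-0.002,-0.003,-7.5,0.8,-1.9,0.3,0.043,0,-0.003,-7.5,0.8,-1.9,0.3,0.042,0.002,-0.002,-7.4,0.7,-1.8,0.3,0.043,0.004,-0.002,-7.5,0.8,-1.9,0.3
0.042,0.005,0,-7.4,0.7,-1.8,0.3
end [494.9 316.4 222.5] err rv [-0.03  0.   -0.02]
0,0,-0.038,0,0,0,0.3,0,0,-0.038,0,0,0,0.3,0,0,-0.038,0,0,0,0.3,0,0,-0.038,0,0,0,0.3,0,0,-0.037,0,0,0,0.3
0.037,-0.014,-0.003,-6.4,0.7,-1.6,0.3,0.037,-0.013,-0.004,-6.4,0.6,-1.6,0.3,0.037,-0.011,-0.005,-6.4,0.7,-1.6,0.3,0.038,-0.009,-0.006,-6.4,0.6,-1.6,0.3,0.038,-0.007,-0.006,-6.4,0.7,-1.6,0.3
0.039,-0.006,-0.007,-6.4,0.6,-1.6,0.3,0.038,-0.004,-0.007,-6.4,0.7,-1.5,0.3
end [494.5 315.7 222.2] err rv [-0.04 -0.04 -0.01]
```

>>> send_rows --plan '[0, 0, -0.038, 0, 0, 0, 0.3, 0, 0, -0.038, 0, 0, 0, 0.3, 0, 0, -0.038, 0, 0, 0, 0.3, 0, 0, -0.038, 0, 0, 0, 0.3, 0, 0, -0.037, 0, 0, 0, 0.3]'

```text
t: 12.3
tool_pos: [511.2, 62.0, 200.9]
tcp_rot: [0.714, 0.7, -0.0, 0.0]
force: [0.7, 0.1, -2.7]
grip_width: 43.2
finger_force: 41.7
```

>>> send_rows --plan '[0.042, -0.004, -0.004, -7.5, 0.8, -1.8, 0.3, 0.043, -0.002, -0.003, -7.5, 0.8, -1.9, 0.3, 0.043, 0, -0.003, -7.5, 0.8, -1.9, 0.3, 0.042, 0.002, -0.002, -7.4, 0.7, -1.8, 0.3, 0.043, 0.004, -0.002, -7.5, 0.8, -1.9, 0.3]'

```text
t: 12.8
tool_pos: [497.1, 276.0, 219.2]
tcp_rot: [0.617, 0.717, 0.25, 0.207]
force: [1.7, 0.4, -1.8]
grip_width: 42.7
finger_force: 41.8
```

>>> send_rows --plan '[0.042, 0.005, 0, -7.4, 0.7, -1.8, 0.3, 0, 0, 0, 0, 0, 0, 0.3, 0, 0, 0, 0, 0, 0, 0.3, 0, 0, 0, 0, 0, 0, 0.3]'

```text
t: 13.2
tool_pos: [495.8, 316.1, 222.0]
tcp_rot: [0.591, 0.71, 0.294, 0.244]
force: [0.7, 0.1, -1.3]
grip_width: 43.0
finger_force: 42.0
```

```bash
python3 look.py can_brown -
```

```text
[495.8 316.1 222. ] [0.591 0.71  0.294 0.244] 43.0 42.0 [ 0.57 -0.43  2.18 -0.43  0.69  0.62] 13.2
can by arm, disp frame [-152.5   -0.3  234.8]
tr 0.81 [276.7, 211.6, 328.7, 237.8] [-152.1    0.6  234.8]
mk 0.9 [-160.5    0.3  234.8] expect px [305.4 224.9] [305.8 228.2]
tr 0.94 [302.1, 147.0, 350.2, 191.8] [-153.7   12.9  234.8]
mk 0.86 [-153.4  -11.   234.8] expect px [328.7 166.3] [332.2 164.2]
```

Same as the black can, so I'll insert, release and draw back.

>>> send_rows --plan '[0, 0, 0.025, 0, 0, 0, 0.3, 0, 0, 0.025, 0, 0, 0, 0.3, 0, 0, 0.025, 0, 0, 0, 0.3, 0, 0, 0, 0, 0, 0, 0.3]'

```text
t: 13.9
tool_pos: [547.9, 324.8, 165.2]
tcp_rot: [0.592, 0.711, 0.291, 0.244]
force: [-1.7, -0.7, -1.8]
grip_width: 42.7
finger_force: 41.8
```

>>> send_rows --plan '[0, 0, 0.015, 0, 0, 0, 0.3, 0, 0, 0.015, 0, 0, 0, 0.3, 0, 0, 0.008, 0, 0, 0, 0.3, 0, 0, 0, 0, 0, 0, 0.3, 0, 0, 0, 0, 0, 0, 0.3]'

```text
t: 14.4
tool_pos: [574.1, 331.3, 142.7]
tcp_rot: [0.591, 0.71, 0.294, 0.245]
force: [-0.0, 0.2, -1.9]
grip_width: 42.9
finger_force: 41.9
```

>>> send_rows --plan '[0, 0, 0, 0, 0, 0, -0.5, 0, 0, 0, 0, 0, 0, -0.5, 0, 0, 0, 0, 0, 0, -0.5]'

```text
t: 14.7
tool_pos: [574.4, 331.8, 143.6]
tcp_rot: [0.59, 0.71, 0.295, 0.245]
force: [0.2, 0.3, -0.5]
grip_width: 64.1
finger_force: 0.0
```

>>> send_rows --plan '[0, 0, -0.02, 0, 0, 0, -0.5, 0, 0, -0.02, 0, 0, 0, -0.5, 0, 0, -0.03, 0, 0, 0, -0.5, 0, 0, -0.04, 0, 0, 0, -0.5, 0, 0, 0, 0, 0, 0, -0.5]'

```text
t: 15.2
tool_pos: [497.8, 318.6, 227.0]
tcp_rot: [0.589, 0.709, 0.299, 0.246]
force: [0.0, 0.5, 0.4]
grip_width: 63.9
finger_force: 0.0
```

```bash
python3 - <<'E'
from h import *
R=frame(-1,0);pr=tcp_for([-73.5,0,155]);c=(pr[0]+pr[1].apply([0,0,-110]),pr[1])
plan([((588,57.5,200),R)],-.55,c)
E
```

```text
-0.039,0.002,0.006,6.4,-0.7,1.6,-0.55,-0.039,0.004,0.006,6.4,-0.7,1.6,-0.55,-0.038,0.006,0.006,6.4,-0.6,1.6,-0.55,-0.038,0.007,0.006,6.4,-0.7,1.6,-0.55,-0.038,0.009,0.006,6.4,-0.6,1.6,-0.55
-0.037,0.011,0.005,6.4,-0.7,1.5,-0.55,-0.038,0.013,0.004,6.4,-0.6,1.6,-0.55
end [588.3  57.1 199.7] err rv [ 0.04 -0.04 -0.03]
```

>>> send_rows --plan '[-0.039, 0.002, 0.006, 6.4, -0.7, 1.6, -0.55, -0.039, 0.004, 0.006, 6.4, -0.7, 1.6, -0.55, -0.038, 0.006, 0.006, 6.4, -0.6, 1.6, -0.55, -0.038, 0.007, 0.006, 6.4, -0.7, 1.6, -0.55, -0.038, 0.009, 0.006, 6.4, -0.6, 1.6, -0.55]'

```text
t: 15.7
tool_pos: [562.4, 129.9, 205.8]
tcp_rot: [0.692, 0.714, 0.086, 0.07]
force: [1.1, 0.7, 0.1]
grip_width: 66.5
finger_force: 0.0
```

>>> send_rows --plan '[-0.037, 0.011, 0.005, 6.4, -0.7, 1.5, -0.55, -0.038, 0.013, 0.004, 6.4, -0.6, 1.6, -0.55, 0, 0, 0, 0, 0, 0, -0.55, 0, 0, 0, 0, 0, 0, -0.55]'

```text
t: 16.1
tool_pos: [588.7, 56.3, 197.6]
tcp_rot: [0.715, 0.699, -0.0, -0.001]
force: [0.6, 0.9, 1.1]
grip_width: 66.1
finger_force: 0.0
```

```bash
python3 - <<'E'
from h import *
b=snap('scene')
cv2.imwrite('pics/s5.png',cv2.resize(b['image'][150:300,200:420,::-1],(792,540),interpolation=cv2.INTER_CUBIC))
for n in('can_black','can_brown'):
    print(n,[(round(m['p'],2),np.round(m['rect'])) for m in robot.trace(b,n)[:2]])
E
```

```text
can_black [(0.8, array([277., 212., 317., 255.])), (0.42, array([342., 197., 439., 246.]))]
can_brown [(0.8, array([249., 207., 301., 244.]))]
```

View pics/s5.png

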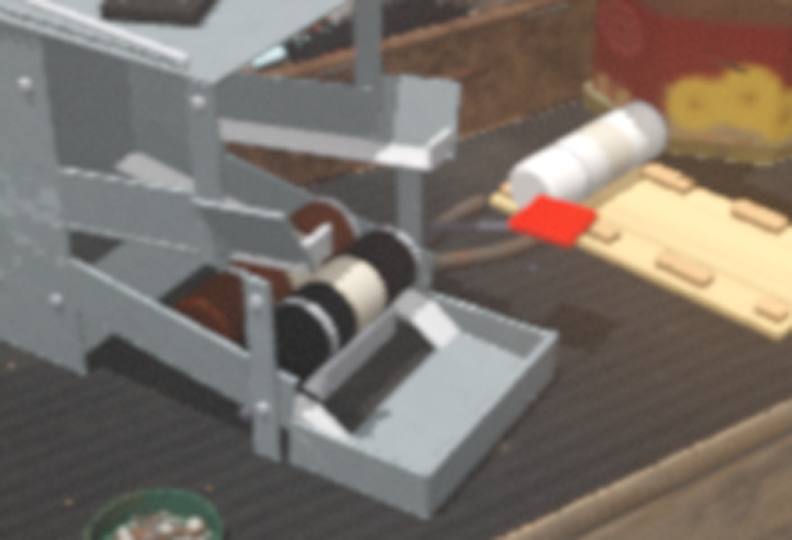

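Black is at the stop and brown lies behind it (crop 345,300 and 270,270). I'll grasp white.

>>> send_rows --plan '[0, 0, 0.045, 0, 0, 0, -0.55, 0, 0, 0.045, 0, 0, 0, -0.55, 0, 0, 0.045, 0, 0, 0, -0.55, 0, 0, 0, 0, 0, 0, -0.55, 0, 0, 0.02, 0, 0, 0, -0.55]'

```text
t: 16.75
tool_pos: [589.8, 58.4, 47.7]
tcp_rot: [0.714, 0.7, 0.002, 0.002]
force: [1.0, 0.1, 1.1]
grip_width: 66.2
finger_force: 0.0
```

>>> send_rows --plan '[0, 0, 0.02, 0, 0, 0, -0.55, 0, 0, 0.012, 0, 0, 0, -0.55, 0, 0, 0, 0, 0, 0, -0.55, 0, 0, 0, 0, 0, 0, -0.55]'

```text
t: 17.15
tool_pos: [589.2, 57.7, 14.2]
tcp_rot: [0.714, 0.7, 0.001, 0.001]
force: [0.3, 0.9, 0.5]
grip_width: 66.5
finger_force: 0.0
```

>>> send_rows --plan '[0, 0, 0, 0, 0, 0, 0.3, 0, 0, 0, 0, 0, 0, 0.3, 0, 0, 0, 0, 0, 0, 0.3, 0, 0, 0, 0, 0, 0, 0.3]' --force 40

```text
t: 17.55
tool_pos: [589.6, 57.4, 14.4]
tcp_rot: [0.714, 0.7, 0.001, 0.001]
force: [-1.1, 0.9, 7.5]
grip_width: 42.8
finger_force: 40.7
```

```bash
python3 - <<'E'
from h import *
s1=(np.array([588.3,57.1,12]),frame(-1.1,0))
p=plan([((588.3,57.1,200),frame(-1.1,0)),tcp_for([-153.5,0,235])],.3,s1)
E
```

```text
0,0,-0.038,0,0,0,0.3,0,0,-0.038,0,0,0,0.3,0,0,-0.037,0,0,0,0.3,0,0,-0.037,0,0,0,0.3,0,0,-0.038,0,0,0,0.3
0.037,-0.014,-0.003,-6.4,0.7,-1.6,0.3,0.037,-0.013,-0.004,-6.4,0.7,-1.6,0.3,0.038,-0.011,-0.005,-6.4,0.6,-1.6,0.3,0.038,-0.009,-0.006,-6.4,0.7,-1.6,0.3,0.038,-0.008,-0.006,-6.4,0.6,-1.6,0.3
0.038,-0.006,-0.007,-6.4,0.7,-1.6,0.3,0.039,-0.004,-0.007,-6.4,0.6,-1.6,0.3
end [494.3 316.4 222. ] err rv [-0.03  0.04 -0.01]
```

>>> send_rows --plan '[0, 0, -0.038, 0, 0, 0, 0.3, 0, 0, -0.038, 0, 0, 0, 0.3, 0, 0, -0.037, 0, 0, 0, 0.3, 0, 0, -0.037, 0, 0, 0, 0.3, 0, 0, -0.038, 0, 0, 0, 0.3]'

```text
t: 18.05
tool_pos: [587.6, 57.2, 201.4]
tcp_rot: [0.715, 0.7, 0.0, -0.0]
force: [-0.0, -0.5, -1.5]
grip_width: 42.8
finger_force: 41.4
```

>>> send_rows --plan '[0.037, -0.014, -0.003, -6.4, 0.7, -1.6, 0.3, 0.037, -0.013, -0.004, -6.4, 0.7, -1.6, 0.3, 0.038, -0.011, -0.005, -6.4, 0.6, -1.6, 0.3, 0.038, -0.009, -0.006, -6.4, 0.7, -1.6, 0.3, 0.038, -0.008, -0.006, -6.4, 0.6, -1.6, 0.3]'

```text
t: 18.55
tool_pos: [520.8, 243.9, 216.4]
tcp_rot: [0.636, 0.719, 0.215, 0.178]
force: [0.1, 0.5, -1.3]
grip_width: 42.7
finger_force: 41.5
```

>>> send_rows --plan '[0.038, -0.006, -0.007, -6.4, 0.7, -1.6, 0.3, 0.039, -0.004, -0.007, -6.4, 0.6, -1.6, 0.3, 0, 0, 0, 0, 0, 0, 0.3, 0, 0, 0, 0, 0, 0, 0.3, 0, 0, 0, 0, 0, 0, 0.3]'

```text
t: 19.05
tool_pos: [495.2, 316.0, 222.8]
tcp_rot: [0.591, 0.71, 0.294, 0.244]
force: [0.3, -0.4, -0.3]
grip_width: 42.8
finger_force: 41.7
```

```bash
python3 look.py can_white -; python3 - <<'E'
from h import *
plan([tcp_for([-73.5,0,155])],.3)
E
```

```text
[495.2 316.  222.8] [0.591 0.71  0.294 0.244] 42.8 41.7 [ 0.57 -0.43  2.18 -0.43  0.69  0.62] 19.05
can by arm, disp frame [-153.1   -0.3  235.5]
tr 0.73 [278.1, 211.5, 334.6, 237.1] [-151.7    0.9  235.5]
mk 0.6 [-148.1   -2.4  235.5] expect px [305.4 225.1] [305.9 222.9]
tr 0.81 [299.7, 143.7, 351.8, 193.2] [-154.2   15.2  235.5]
mk 0.65 [-148.    -4.7  235.5] expect px [329. 166.] [327.8 164.4]
0,-0,0.038,-0,0.1,-0.1,0.3,0,-0,0.038,-0,0,-0,0.3,0.001,-0.001,0.037,-0,0.1,-0.1,0.3
end [573.1 331.3 142.3] err rv [-0.01 -0.04  0.  ]
```

Insert, release and draw back.

>>> send_rows --plan '[0, 0, 0.025, 0, 0, 0, 0.3, 0, 0, 0.025, 0, 0, 0, 0.3, 0, 0, 0.025, 0, 0, 0, 0.3, 0, 0, 0, 0, 0, 0, 0.3]'

```text
t: 19.75
tool_pos: [547.0, 324.9, 165.8]
tcp_rot: [0.592, 0.711, 0.291, 0.244]
force: [-0.9, -0.4, -2.0]
grip_width: 42.6
finger_force: 41.5
```

>>> send_rows --plan '[0, 0, 0.015, 0, 0, 0, 0.3, 0, 0, 0.015, 0, 0, 0, 0.3, 0, 0, 0.008, 0, 0, 0, 0.3, 0, 0, 0, 0, 0, 0, 0.3, 0, 0, 0, 0, 0, 0, 0.3]'

```text
t: 20.25
tool_pos: [573.2, 331.3, 143.3]
tcp_rot: [0.59, 0.71, 0.295, 0.245]
force: [-0.3, 1.2, -1.1]
grip_width: 42.9
finger_force: 41.6
```

>>> send_rows --plan '[0, 0, 0, 0, 0, 0, -0.5, 0, 0, 0, 0, 0, 0, -0.5, 0, 0, 0, 0, 0, 0, -0.5]'

```text
t: 20.55
tool_pos: [573.5, 331.7, 143.9]
tcp_rot: [0.59, 0.71, 0.295, 0.245]
force: [0.2, -0.4, -0.1]
grip_width: 64.1
finger_force: 0.0
```

>>> send_rows --plan '[0, 0, -0.02, 0, 0, 0, -0.5, 0, 0, -0.02, 0, 0, 0, -0.5, 0, 0, -0.03, 0, 0, 0, -0.5, 0, 0, -0.04, 0, 0, 0, -0.5, 0, 0, 0, 0, 0, 0, -0.5]'

```text
t: 21.05
tool_pos: [496.8, 318.5, 227.4]
tcp_rot: [0.589, 0.709, 0.299, 0.246]
force: [1.3, 0.6, 1.2]
grip_width: 64.2
finger_force: 0.0
```

```bash
python3 - <<'E'
from h import *
pr=tcp_for([-73.5,0,155]);c=(pr[0]+pr[1].apply([0,0,-112]),pr[1])
q=tcp_for([-162,-106,140],0,0);print(q[0])
plan([q],1,c)
E
```

```text
[493.49738819 208.16505187 140.        ]
-0.018,-0.012,0.007,7.5,0,0,1,-0.018,-0.011,0.009,7.5,0,-0,1,-0.017,-0.01,0.01,7.5,0,-0,1,-0.018,-0.009,0.011,7.5,0,0,1,-0.017,-0.007,0.012,7.5,0,-0,1
-0.018,-0.006,0.013,7.5,0,0,1
end [493.1 208.1 139.9] err rv [-0.  0. -0.]
```

>>> send_rows --plan '[-0.018, -0.012, 0.007, 7.5, 0, 0, 1, -0.018, -0.011, 0.009, 7.5, 0, 0, 1, -0.017, -0.01, 0.01, 7.5, 0, 0, 1, -0.018, -0.009, 0.011, 7.5, 0, 0, 1, -0.017, -0.007, 0.012, 7.5, 0, 0, 1]'

```text
t: 21.55
tool_pos: [495.5, 226.4, 152.3]
tcp_rot: [0.638, 0.768, 0.049, 0.04]
force: [0.5, 0.1, 0.4]
grip_width: -0.1
finger_force: 0.0
```

>>> send_rows --plan '[-0.018, -0.006, 0.013, 7.5, 0, 0, 1, 0, 0, 0, 0, 0, 0, 1, 0, 0, 0, 0, 0, 0, 1, 0, 0, 0, 0, 0, 0, 1]'

```text
t: 21.95
tool_pos: [493.8, 209.3, 139.0]
tcp_rot: [0.639, 0.769, 0.001, 0.0]
force: [-0.2, 1.1, 0.1]
grip_width: -0.0
finger_force: 0.0
```

```bash
python3 - <<'E'
from h import *
a=snap('top');b=snap('scene');st=robot.state();print(np.round(st['tool_pos'],1),np.round(st['tcp_rot'],3),st['grip_width'])
A=cv2.resize(a['image'][140:260,250:390,::-1],(420,360),interpolation=cv2.INTER_CUBIC)
B=cv2.resize(b['image'][140:290,220:377,::-1],(377,360),interpolation=cv2.INTER_CUBIC)
cv2.imwrite('pics/q1.png',np.hstack([A,B]))
for s in(a,b):
  m=robot.mark_of(s,'lever_pad')
  if m: print(m[0]['p'],atz(s,m[0]['pixel'],91).round(1),atz(s,proj(s,st['tool_pos']),91).round(1))
  for n in('can_black','can_brown','can_white'): print(n,[(round(m['p'],2),np.round(m['rect'])) for m in robot.trace(s,n)[:1]])
E
```

```text
[493.7 209.5 139.5] [0.639 0.77  0.001 0.   ] -0.06999249136737745
can_black [(0.7, array([285., 194., 319., 215.]))]
can_brown [(0.88, array([278., 183., 317., 198.]))]
can_white []
0.82 [502.9 202.7  91. ] [545.5 139.   91. ]
can_black [(0.84, array([266., 213., 316., 257.]))]
can_brown [(0.8, array([250., 206., 300., 244.]))]
can_white [(0.62, array([232., 196., 282., 236.]))]
```

View pics/q1.png

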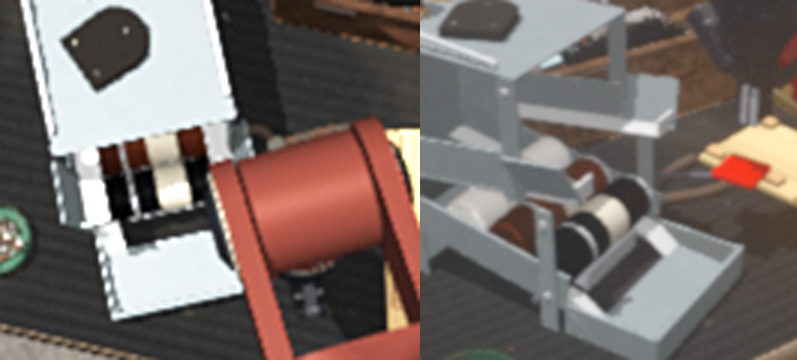

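All three cans are queued black, brown, white (right half: 600,215; 545,210; 475,205). Pressing the lever now.

>>> send_rows --plan '[-0.004, -0.004, 0.025, 0, 0, 0, 1, 0, 0, 0.025, 0, 0, 0, 1, 0, 0, 0.01, 0, 0, 0, 1, 0, 0, 0.01, 0, 0, 0, 1, 0, 0, 0, 0, 0, 0, 1]'

```text
t: 22.95
tool_pos: [490.6, 204.1, 68.1]
tcp_rot: [0.639, 0.769, -0.0, -0.0]
force: [-1.3, -0.7, 2.2]
grip_width: -0.1
finger_force: 1.3
```

>>> send_rows --plan '[0, 0, 0.012, 0, 0, 0, 1, 0, 0, 0.012, 0, 0, 0, 1, 0, 0, 0.01, 0, 0, 0, 1, 0, 0, 0, 0, 0, 0, 1]'

```text
t: 23.35
tool_pos: [490.3, 204.2, 37.5]
tcp_rot: [0.639, 0.769, -0.002, -0.002]
force: [-14.8, -4.2, 17.4]
grip_width: -0.2
finger_force: 11.1
```

>>> send_rows --plan '[0, 0, 0.001, 0, 0, 0, 1, 0, 0, 0, 0, 0, 0, 1, 0, 0, 0, 0, 0, 0, 1, 0, 0, 0, 0, 0, 0, 1, 0, 0, 0, 0, 0, 0, 1]'

```text
t: 23.85
tool_pos: [490.3, 204.2, 37.2]
tcp_rot: [0.639, 0.769, -0.002, -0.001]
force: [-14.1, -4.4, 21.4]
grip_width: -0.1
finger_force: 13.1
```

```bash
python3 - <<'E'
from h import *
b=snap('scene')
cv2.imwrite('pics/q2.png',cv2.resize(b['image'][140:290,220:400,::-1],(720,600),interpolation=cv2.INTER_CUBIC))
E
```

```text
(no output)
```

View pics/q2.png

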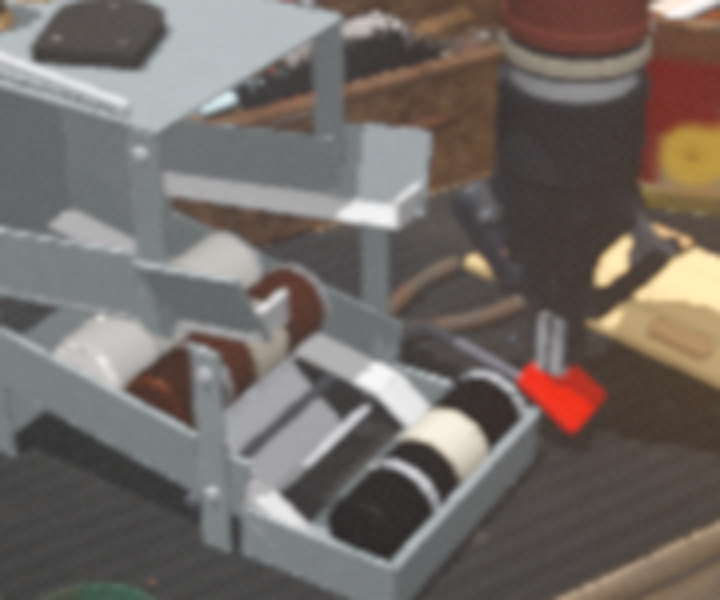

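The black can lies in the tray (430,470), and brown and white are held back (230,360). I'll lift off straight up.

>>> send_rows --plan '[0, 0, -0.015, 0, 0, 0, 1, 0, 0, -0.02, 0, 0, 0, 1, 0, 0, -0.03, 0, 0, 0, 1, 0, 0, -0.04, 0, 0, 0, 1, -0.02, 0, -0.04, 0, 0, 0, 1]'

```text
t: 24.4
tool_pos: [494.8, 185.6, 181.2]
tcp_rot: [0.638, 0.77, 0.001, 0.0]
force: [-0.1, -0.4, 0.5]
grip_width: -0.2
finger_force: 0.0
```

>>> send_rows --plan '[-0.04, 0, 0, 0, 0, 0, 1, -0.04, 0, 0, 0, 0, 0, 1, -0.04, 0, 0, 0, 0, 0, 1, 0, 0, 0, 0, 0, 0, 1, 0, 0, 0, 0, 0, 0, 1]'

```text
t: 24.9
tool_pos: [517.3, 65.9, 179.8]
tcp_rot: [0.64, 0.769, 0.001, 0.001]
force: [0.3, 0.1, 0.1]
grip_width: 0.1
finger_force: 0.0
```

>>> send_rows --plan '[0, 0, 0, 0, 0, 0, 1, 0, 0, 0, 0, 0, 0, 1, 0, 0, 0, 0, 0, 0, 1, 0, 0, 0, 0, 0, 0, 1, 0, 0, 0, 0, 0, 0, 1]'

```text
t: 25.4
tool_pos: [516.5, 66.9, 178.8]
tcp_rot: [0.639, 0.769, 0.0, -0.0]
force: [-0.8, -0.5, -0.7]
grip_width: 0.0
finger_force: 0.0
```

```bash
python3 - <<'E'
from h import *
b=snap('scene');a=snap('top')
cv2.imwrite('pics/q3.png',cv2.resize(b['image'][140:290,220:400,::-1],(720,600),interpolation=cv2.INTER_CUBIC))
D=Ro.from_euler('z',YAW,degrees=True).inv()
for s in (a,b):
  for n,z in(('can_black',30),('can_brown',52),('can_white',59),('lever_pad',91)):
    m=robot.mark_of(s,n); print(n,[(round(k['p'],2),D.apply(atz(s,k['pixel'],z)-O).round()) for k in m[:1]])
E
```

```text
can_black []
can_brown [(0.92, array([-67.,   3.,  52.]))]
can_white [(0.93, array([-16.,   2.,  59.]))]
lever_pad [(0.58, array([-154., -104.,   91.]))]
can_black [(0.83, array([-151.,   -5.,   30.]))]
can_brown [(0.64, array([-70.,   5.,  52.]))]
can_white [(0.86, array([-18.,   1.,  59.]))]
lever_pad [(0.57, array([-151., -124.,   91.]))]
```

View pics/q3.png

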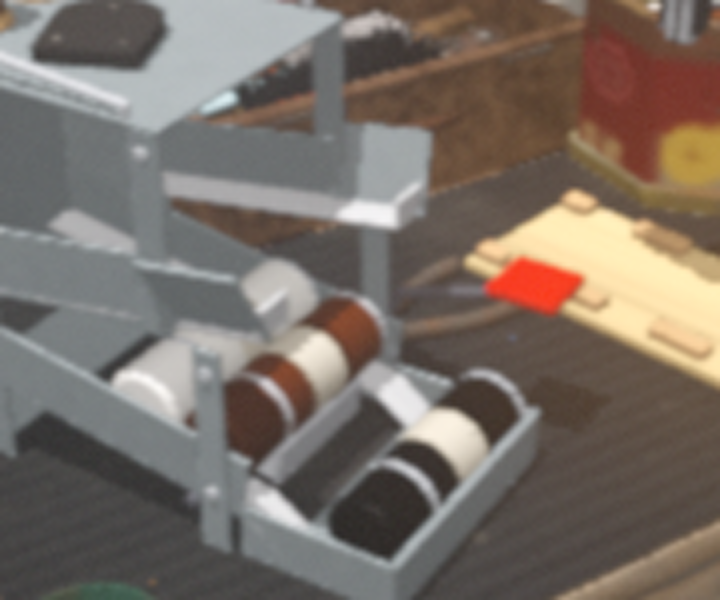

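The picture shows black in the tray (430,470), brown at the stop (300,375) with white behind it (220,340), and the lever back up. I'll hand it in.

```bash
python3 -c "
from bench import robot
print(robot.sign_off())"
```

```text
the job is handed in; nothing more can be done
None
```

The job is handed in: the black can is in the tray, brown is at the stop with white behind it, the lever has sprung back up, the arm is clear, and neither the tin nor the pincers was touched.

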